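# Prop leg down, viewing screen held upright

## Robot

A 6-joint arm with a two-finger parallel gripper is mounted at the origin on the work surface. World frame = base frame: x ahead of the robot, y to its left, z up, the work surface at z = 0. Lengths are in m, angles in rad, forces in N, time in s.
With the tool pointing down it reaches from about 0.3 to 0.875 m from the base axis. Payload 6.4 kg.
Tool frame: the origin (TCP) lies midway between the tips of the shut fingers; the grasp point (between the pads) lies 19 mm behind it; z points along the fingers, y is the line along which they close (so a half turn about z gives the same grasp; the last joint's range is limited). The gripper opens to 88 mm and grips with 3 to 60 N. Pads are 18 mm wide; open, the fingers measure 123 mm over their backs; the gripper's body (75 mm by 187 mm) begins 45 mm behind the grasp point.
Start: joints at [0.933, 0.181, 1.607, -0, 1.354, -0.206], TCP at [0.241, 0.522, 0.239] pointing down, gripper open.
Joint ranges: [-2.99, 2.99], [-0.89, 2.07], [0.3, 2.58], [-1.14, 4.28], [0, 2.63], [-3.12, 3.12]. Speed limits (rad/s): [2.57, 2.57, 3.01, 3.14, 3.14, 3.14].

## Interface

Orientations are given as [roll, pitch, yaw] about the fixed x, y, z axes, in that order (R = Rz(yaw) Ry(pitch) Rx(roll)).
In Python, from bench import robot gives the robot as it stands.
- The arm moves only by the shell command python3 -m jog 'ROWS'. ROWS is JSON, a list of rows, each an object of numbers: "dx", "dy", "dz": the shift along the tool's x, y, z in mm; "ax", "ay", "az": the turn, a rotation vector about the tool's x, y, z in degrees; "claw": the gripper command: -1 is shut, 1 is fully open, values between are in proportion. In form: [{"dx": .., "dy": .., "dz": .., "ax": .., "ay": .., "az": .., "claw": ..}, ...]. A call has 1 to 10 rows; each row is the pose to reach, as a shift and turn from the pose commanded when the call began, along the tool's axes at that moment; what a row does not reach only later rows make up. A row lasts 1/12 s, in which the tool goes at most 41.7 mm and 7.16 degrees, less where a joint would pass 70% of its speed; a pose out of reach is approached as far as the arm can. A call with a gripper value outside its range is refused whole. The fingers move at their own pace and stop on an object; the grip force is fixed at half the most. Time passes only in rows, so rows that repeat a pose let the fingers close. It gives the time, the measured TCP pose, the force, the opening and the grip force at its end, in the units of the state.
- robot.get_obs(): the state, without advancing time (a new reading comes with each control period).
- robot.grab_frame(name): name is "scene" or "top" or "wrist"; returns (picture, depth): 480x640x3 uint8, red, green, blue; 480x640 float32, m along the optical axis (not along the pixel's ray), 0 where there is no reading.
- robot.camera_model(name): a dict with "vertical_fov" (degrees; the focal length in pixels is half the picture's height over the tangent of half this angle, whatever the lens; pixels are square), "cx", "cy" (the principal point, pixels), "R" (3x3) and "t" (3): a world point X has camera coordinates R X + t. Camera axes: x right, y down, z forward; pixel columns grow to the right and rows downward; lengths in m; the calibration is good to about 2 mm. A picture is of the moment at which its call begins: read the wrist's pose just before it. camera_model takes no time and is no camera call; for the wrist camera it gives the pose at the moment of the call.
- robot.close_job(): hands the job in; it is judged then, once.
The state is a dict: "clock": time; "qpos": joint angles; "joint_velocities": joint speeds; "tau": joint torques, N m; "tool_pos": TCP position; "eef_rot": TCP orientation; "ft_force": force on the tool from outside, world axes, zero at the start; "ft_torque": the same for the moment, N m; "width": opening from 0.0 (shut) to 1.0 (fully open); "gripper_force": force on a finger pad.
Only numpy, scipy, OpenCV 4.12 (cv2) and the standard library are available. Lean on these libraries where they do the work, as an engineer would, in place of code of your own. Each camera call takes 0.05 s, during which the arm holds its last target. There are 200 camera calls.

## Task

Get the tube viewing screen ready for its foot to be fitted: pull the orange travel clip up off its rail and lay it in the steel tray, then flip the blue prop leg down past its snap point until it is fully down, and then bring the tipped screen upright by its black top handle. The sprung hub always tips the screen over again, so finish while still holding the handle with the screen upright and still; leave the kit box, tube rack and reagent bottle alone.

Things in the scene. Friction and masses are not known exactly. Their poses are not given: they have to be found in the camera images.
- base: Fixed grey base, origin: centre of its underside on the bench. x runs along the screen's hub and the rail, y points to the side that the screen tips and the leg swings to, z up. Plate 200 x 150 x 18 mm; on its +y side a tongue 70 mm wide, 5 mm thick reaches y = 165 mm and carries an aluminium rail along x (56 long, 12 wide, top at z = 24 mm, centred on y = 150 mm).
- hub (a point): Point on the hub, the hinge line of the screen: 35 mm above the base's origin. The hinge runs along the base's x.
- screen (a joint): Lean of the screen (grey panel with pale faces, 150 (x) x 24 (y) mm, top edge 205 mm above the hub line, 0.7 kg) in rad: 0 = upright, positive = tipped to the base's +y side. Starts tipped on its stop at about 0.17; other stop -0.2. A hub spring (3 to 4 N at the handle) tips it back to 0.17 whenever let go.
- handle: Black round bar handle on top of the screen: a sleeve 14 mm in diameter, 84 mm long along the base's x, free to roll about its own axis, on two thin posts 94 mm apart. Origin: middle of the bar, 241 mm from the hub line, 29 mm clear above the panel's top edge.
- leg (a joint): Swing of the blue leg relative to the screen, rad: 0 = stowed, standing up beside the screen; 2.27 = fully down (stop), outwards to the base's +y and 35 degrees below level. Over-centre spring: short of about 1.1 it springs back to 0, past about 1.2 it snaps to 2.27 by itself (under 2 N at the tip). The clip on the rail blocks its way down.
- leg_hinge (a point): Pivot of the leg, on the +y side of the screen, 50 mm out from the panel's middle plane and 100 mm above the hub line; its axis runs along the base's x.
- leg_tip (a point): Free end of the blue leg, a flat bar 160 mm long from the pivot, 16 mm wide (along the base's x), 10 mm thick, with an 8 mm bare steel stub on its end. Free room for fingers on both sides along x near the tip; only about 19 mm to the panel when stowed.
- clip: Orange travel clip straddling the rail, 30 (x, along the rail) x 32 mm, 45 g. Origin: underside of its 8 mm crown, on the rail's top. Grip tab on the crown 14 (x) x 24 (y) mm, from 8 to 37 mm above the origin; side walls reach 17 mm below it. Sprung balls hold it: pull straight up with about 5 N, clear of the rail after 17 mm. Room for fingers along x; on its -y side the stowed leg is close.
- tray: Fixed steel tray, open on top, 150 (x) x 130 (y) mm, 22 mm high, walls 4 mm. Origin: centre of its underside, on the bench; its floor is 4 mm above.
- kit_box: Bystander: white carton 130 x 110 x 65 mm high, origin at the centre of its underside.
- tube_rack: Bystander: white tube rack 120 x 160 x 45 mm with blue-capped tubes up to 103 mm high, origin at the centre of its underside.
- reagent: Bystander: amber reagent bottle, 56 mm diameter, 120 mm high, origin at the centre of its underside.
Not all that is in view belongs to the job. There is more than one size of the tray; the one meant has the size given above.

How it is judged:
By the outcome, as a careful person would: the job done as asked, in the order asked, and still so for the second after the job is handed in, while the arm keeps its last pose, push and grip.
It also fails if it takes over 72 s, if anything falls off the work surface, if the arm or the gripper's body presses on something with over 40 N, if the wrist force passes 120 N, or if a joint passes its speed limit or range.

## Working session

There is one attempt and no reset: what is moved stays moved. The work goes in short steps, Python scripts to look and compute and a shell command to move; the robot and the scene stay as the last step left them, time stands still between calls to the robot, and variables do not carry over. Pictures are saved under pics/ and viewed, at most 10 in all, crops included, and the job is handed in when it is done.

```bash
mkdir -p pics; cat > h.py <<'E'
import numpy as np,cv2
from bench import robot
from scipy.spatial.transform import Rotation as Ro
def cam(n):
    m=robot.camera_model(n); im,d=robot.grab_frame(n)
    f=240/np.tan(np.radians(m['vertical_fov'])/2)
    v,u=np.mgrid[:480,:640]
    P=np.stack([(u-m['cx'])/f*d,(v-m['cy'])/f*d,d],-1)
    W=(P-np.array(m['t']))@np.array(m['R']); W[d==0]=np.nan
    return im,d,W
def save(n,im): cv2.imwrite('pics/'+n,im[...,::-1])
E
python3 - <<'E'
from h import *
for n in('scene','top'):
    im,d,W=cam(n); save(n+'0.png',im); np.savez(n+'0.npz',im=im,W=W,d=d)
    print({k:(np.round(v,3).tolist() if not isinstance(v,dict) else v) for k,v in robot.camera_model(n).items() if not isinstance(v,str)})
print(robot.get_obs())
E
```

```text
{'vertical_fov': 43.144, 'cx': 316.887, 'cy': 239.185, 'R': [[-0.786, 0.619, -0.003], [0.53, 0.671, -0.518], [-0.319, -0.409, -0.855]], 't': [0.479, -0.221, 1.723]}
{'vertical_fov': 51.226, 'cx': 320.293, 'cy': 230.992, 'R': [[0.02, -1.0, -0.008], [-0.981, -0.018, -0.191], [0.191, 0.012, -0.982]], 't': [-0.021, 0.606, 1.141]}
{'clock': 0.1, 'qpos': array([ 9.32697770e-01,  1.81476298e-01,  1.60784986e+00, -1.10555588e-05,
        1.35380064e+00, -2.06296713e-01]), 'joint_velocities': array([ 0.00246865, -0.00058242, -0.00154211, -0.00166644, -0.00026828,
       -0.00122247]), 'tau': array([ 1.01209713e-03, -4.34820628e+01, -3.42698658e+01,  7.05631846e-02,
        3.39634123e-02, -5.71720045e-05]), 'tool_pos': array([0.24034913, 0.52185378, 0.23792296]), 'eef_rot': array([-3.14008882e+00, -3.03686513e-04,  2.70979297e+00]), 'ft_force': array([-0.3046963 ,  0.57260618,  0.04162981]), 'ft_torque': array([ 0.014322  ,  0.0094851 , -0.00652564]), 'gripper_force': 0.0, 'width': 1.003706845300925}
```

View pics/scene0.png

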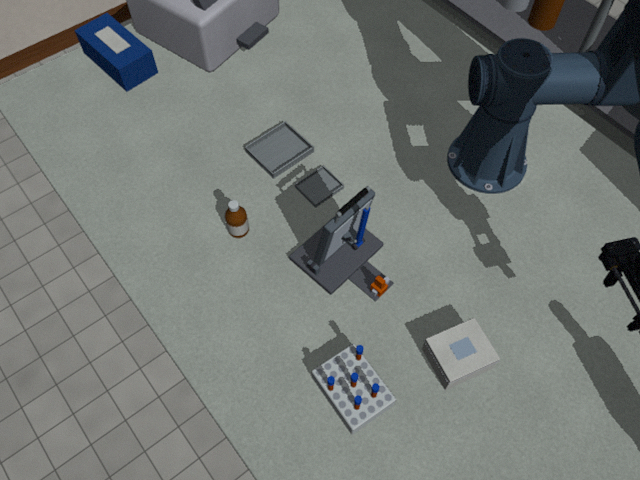

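View pics/top0.png

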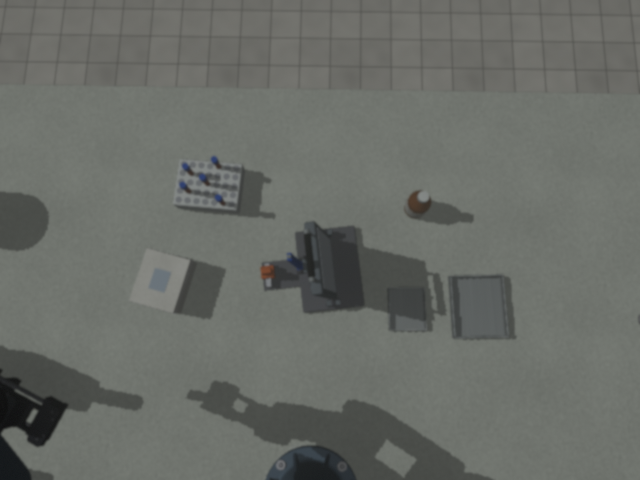

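The scene view shows two trays, at about (279,148) and (319,186), plus the screen at (340,240), the orange clip at (379,285) and the blue leg at (363,228). In the top view the trays are at (481,307) and (408,310), the clip at (268,272), the leg at (295,262) and the handle near (309,255). The tray candidates are the large one (481,307) and the small one (408,310). The large one looks like about 150 x 130 mm, which I'll measure and check in a crop.

```bash
python3 - <<'E'
from h import *
D={n:np.load(n+'0.npz') for n in('scene','top')}
top=D['top'];W=top['W']
def rect(n,mask,l):
    W=D[n]['W'];p=W[mask]; r=cv2.minAreaRect((p[:,:2]*1000).astype(np.float32)); print(n,l,mask.sum(),np.round(r[0]),np.round(r[1]),round(r[2],1),'z',np.round(np.nanpercentile(p[:,2],[2,50,98]),4))
def box(n,u0,u1,v0,v1):
    m=np.zeros((480,640),bool);m[v0:v1,u0:u1]=1;return m
for n,bx in(('top',[(440,525,262,350),(378,440,278,340)]),('scene',[(235,320,115,180),(290,348,160,210)])):
    W=D[n]['W']
    print('bench z',n,np.nanmedian(W[300:340,100:160,2] if n=='scene' else W[370:390,150:250,2]))
    for b in bx: rect(n,box(n,*b)&(W[...,2]>.012)&(W[...,2]<.03),'tray')
for n,b in(('top',(255,380,210,320)),('scene',(280,400,180,305))):
    W=D[n]['W'];im=D[n]['im'].astype(int);B=box(n,*b)
    rect(n,B&(W[...,2]>.014)&(W[...,2]<.0205)&(W[...,1]<.115),'plate')
    o=B&(im[...,0]>1.7*im[...,2])&(im[...,0]>90); rect(n,o,'clip'); 
    o2=o&(W[...,2]>.045);
    if o2.sum()>3: rect(n,o2,'cliptab')
    bl=B&(im[...,2]>1.5*im[...,0])&(im[...,2]>60); rect(n,bl,'leg')
    p=W[bl]; print(np.round(p[np.argsort(p[:,2])[-3:]],3),np.round(p[np.argsort(p[:,2])[:3]],3))
    h=B&(W[...,2]>.255)&~bl; rect(n,h,'handle')
t=cv2.resize(np.ascontiguousarray(top['im'][190:350,240:530]),None,fx=2.7,fy=2.7,interpolation=cv2.INTER_CUBIC)
s=cv2.resize(np.ascontiguousarray(D['scene']['im'][110:310,230:410]),None,fx=3,fy=3,interpolation=cv2.INTER_CUBIC)
save('ct.png',np.clip(t*1.8,0,255).astype(np.uint8));save('cs.png',s)
E
```

```text
bench z top -8.785477067007777e-05
top tray 532 [ 440. -392.] [150. 132.] 2.1 z [0.0124 0.0199 0.0252]
top tray 153 [ 430. -221.] [100.  91.] 1.2 z [0.0121 0.0149 0.0206]
bench z scene -0.7467051538234768
scene tray 494 [ 439. -359.] [155. 205.] 2.0 z [0.0122 0.0183 0.0273]
scene tray 148 [ 431. -254.] [106. 161.] 2.4 z [0.0121 0.015  0.0215]
top plate 2401 [519.   3.] [200. 221.] 7.7 z [0.0143 0.0176 0.0203]
top clip 92 [509. 117.] [28. 24.] 1.6 z [0.0273 0.0585 0.0645]
top cliptab 61 [511. 117.] [14. 23.] 6.6 z [0.0524 0.0605 0.0647]
top leg 21 [507.  42.] [ 4. 14.] 4.2 z [0.13   0.2814 0.2848]
[[0.505 0.048 0.284]
 [0.507 0.041 0.284]
 [0.506 0.048 0.285]] [[0.508 0.04  0.129]
 [0.505 0.037 0.131]
 [0.507 0.035 0.138]]
top handle 416 [516.  26.] [102.  50.] 7.4 z [0.2632 0.278  0.2905]
scene plate 1732 [490. -71.] [345. 245.] 52.7 z [0.0142 0.0173 0.0203]
scene clip 162 [498. 116.] [62. 21.] 33.2 z [0.0047 0.0337 0.0647]
scene cliptab 54 [510. 118.] [14. 25.] 4.4 z [0.0503 0.0601 0.0664]
scene leg 251 [439. -20.] [206.  18.] 41.1 z [0.0207 0.2082 0.2855]
[[0.518 0.047 0.289]
 [0.516 0.047 0.29 ]
 [  nan   nan   nan]] [[ 0.366 -0.081 -0.009]
 [ 0.36  -0.084 -0.004]
 [ 0.361 -0.087 -0.001]]
scene handle 301 [515.  27.] [105.  51.] 6.8 z [0.2599 0.2771 0.2914]
```

View pics/ct.png

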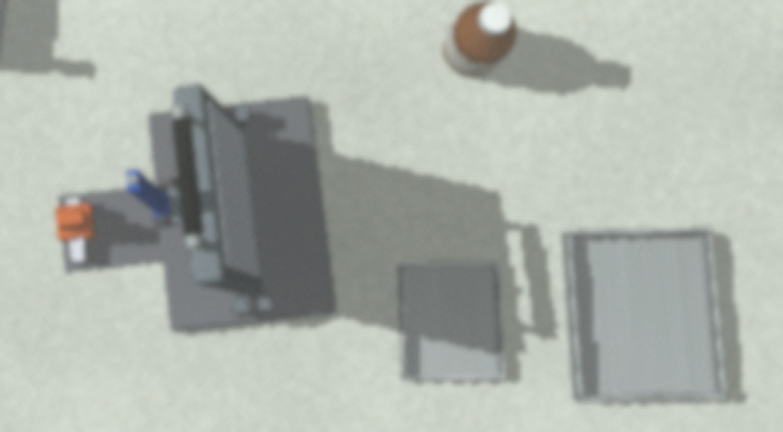

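View pics/cs.png

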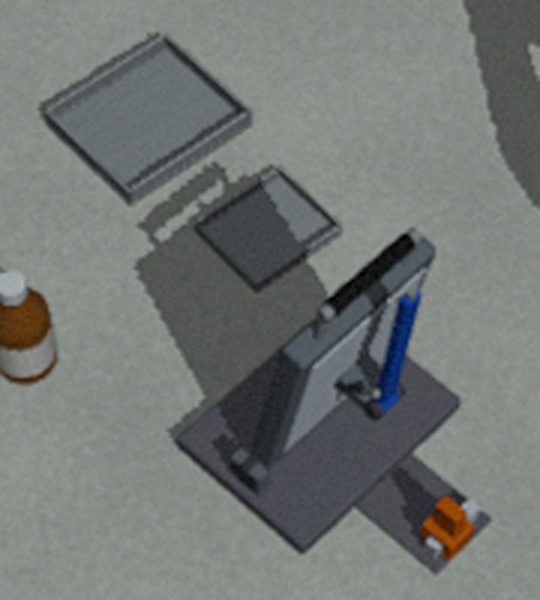

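The crops confirm it: the large tray (right in the top crop, upper-left in the scene crop) measures 150 x 132 mm, so it is the tray meant. The other is about 100 x 90 mm. The leg stands stowed beside the panel, and the clip is on the rail at (75,220) in the top crop.

Next I'll refine the base pose.

```bash
python3 - <<'E'
from h import *
D={n:np.load(n+'0.npz') for n in('scene','top')}
for n,b in(('top',(255,380,210,320)),('scene',(280,400,180,305))):
    W=D[n]['W'];im=D[n]['im'].astype(int)
    m=np.zeros((480,640),bool);m[b[2]:b[3],b[0]:b[1]]=1
    near=m&(W[...,0]>.35)&(W[...,0]<.68)
    h=near&(W[...,2]>.255)&(W[...,1]<.03)
    r=cv2.minAreaRect((W[h][:,:2]*1000).astype(np.float32)); print(n,'handle',r,np.nanpercentile(W[h][:,2],[50,90]))
    # plate: far -y edge and x edges
    p=W[near&(abs(W[...,2]-.018)<.004)&(W[...,1]<.03)]
    p=p[np.isfinite(p[:,0])]
    for psi in(5,6,7,8):
        c,s=np.cos(np.radians(psi)),np.sin(np.radians(psi)); q=np.c_[c*p[:,0]+s*p[:,1],-s*p[:,0]+c*p[:,1]]
        print(psi,np.round(np.percentile(q,[0.5,1,2,98,99,99.5],axis=0).T,4).tolist())
    st=near&(W[...,2]>.255)&(W[...,1]>.03); print('leg tip',np.round(np.nanmedian(W[st],0),4),np.round(np.nanmin(W[st],0),3),np.round(np.nanmax(W[st],0),3))
    bl=near&(im[...,2]>1.5*im[...,0])&(im[...,2]>60)&(W[...,1]>.0)
    for z in np.arange(.12,.29,.02):
        k=bl&(abs(W[...,2]-z)<.01)
        if k.sum()>3: print(round(z,2),k.sum(),np.round(np.median(W[k],0),4))
    k=m&(abs(W[...,2]-.024)<.002)&(W[...,1]>.09)&(W[...,0]>.4); 
    if k.sum()>5: r=cv2.minAreaRect((W[k][:,:2]*1000).astype(np.float32)); print('rail',k.sum(),r)
W=D['top']['W']
for l,b,z in(('rack',(165,275,150,220),.035),('box',(120,200,240,320),.05),('bottle',(395,440,180,225),.03)):
    p=W[b[2]:b[3],b[0]:b[1]].reshape(-1,3);p=p[p[:,2]>z]; print(l,np.round(np.nanpercentile(p,[1,99],axis=0),3).tolist())
E
```

```text
top handle ((517.85546875, 8.581769943237305), (101.77354431152344, 13.930563926696777), 7.443665981292725) [0.27784145 0.28036506]
5 [[0.4187, 0.4198, 0.4212, 0.6148, 0.6177, 0.619], [-0.1532, -0.1524, -0.1508, -0.0138, -0.0114, -0.0097]]
6 [[0.4179, 0.4188, 0.4201, 0.6127, 0.6153, 0.6169], [-0.1612, -0.1607, -0.1592, -0.0218, -0.019, -0.0176]]
7 [[0.4168, 0.4175, 0.4185, 0.6103, 0.6129, 0.6149], [-0.1697, -0.1692, -0.1683, -0.0297, -0.0266, -0.0251]]
8 [[0.4153, 0.4158, 0.4168, 0.6077, 0.6105, 0.6124], [-0.1788, -0.1783, -0.1774, -0.0374, -0.0344, -0.0327]]
leg tip [0.5111 0.0448 0.2833] [0.505 0.039 0.256] [0.52  0.051 0.293]
0.28 13 [0.5066 0.0448 0.2829]
rail 36 ((504.64385986328125, 115.41595458984375), (24.79940414428711, 52.248268127441406), 80.81473541259766)
scene handle ((517.5480346679688, 9.155902862548828), (105.04034423828125, 15.934324264526367), 6.8957343101501465) [0.27703956 0.28046063]
5 [[0.3722, 0.3977, 0.4203, 0.6172, 0.6185, 0.6191], [-0.2959, -0.2651, -0.2157, -0.0137, -0.0118, -0.0103]]
6 [[0.3684, 0.3939, 0.4194, 0.6155, 0.6168, 0.6173], [-0.3038, -0.2731, 
[... 165 characters left out ...]
17, 0.6115, 0.6131, 0.6138], [-0.3194, -0.2888, -0.2381, -0.0376, -0.0356, -0.0337]]
leg tip [0.5158 0.0486 0.2771] [0.504 0.041 0.255] [0.522 0.052 0.293]
0.12 14 [0.5086 0.0393 0.1273]
0.14 29 [0.5153 0.0391 0.1359]
0.16 21 [0.519  0.0395 0.1601]
0.18 24 [0.5179 0.042  0.1772]
0.2 29 [0.5184 0.0433 0.1982]
0.22 32 [0.5177 0.045  0.2215]
0.24 28 [0.5185 0.047  0.2422]
0.26 29 [0.517  0.0485 0.2591]
0.28 34 [0.5162 0.0497 0.2803]
rail 25 ((502.99334716796875, 120.77325439453125), (53.8180046081543, 26.4843807220459), 0.04480192810297012)
rack [[0.663, 0.192, 0.038], [0.783, 0.35, 0.105]]
box [[0.414, 0.301, 0.052], [0.551, 0.426, 0.07]]
bottle [[0.654, -0.269, 0.034], [0.705, -0.218, 0.123]]
```

```bash
cat >> h.py <<'E'
PSI=np.radians(7.0); O=np.array([.5227,-.0317,0]); RB=Ro.from_euler('z',PSI)
def b2w(p): return O+RB.apply(np.array(p))
def w2b(p): return RB.inv().apply(np.array(p)-O)
def toolR(yaw,tilt=0): # yaw deg in base frame (90: closes along base x), tilt deg: body towards base +y when yaw=90
    return RB*Ro.from_euler('z',yaw,degrees=True)*Ro.from_euler('x',np.pi)*Ro.from_euler('y',-tilt,degrees=True)
def now():
    o=robot.get_obs(); return np.array(o['tool_pos']),Ro.from_euler('xyz',o['eef_rot']),o
def delta(gw,R,grasp=True,label=''):
    # gw: world position of the grasp point (or TCP)
    p,R0,o=now(); t=np.array(gw)+(R.apply([0,0,.019]) if grasp else 0)
    print(label,'d',np.round(R0.inv().apply(t-p)*1000,1),'a',np.round((R0.inv()*R).as_rotvec(degrees=True),1),'TCP',np.round(t,3))
E
python3 - <<'E'
from h import *
print(w2b([.511,.117,0]))
R=toolR(90,10)
delta(b2w([.0065,.149,.155]),R,label='hover')
delta(b2w([.0065,.149,.055]),R,label='clip')
E
```

```text
[0.00650918 0.14901748 0.        ]
hover d [-417.  -257.1  101.9] a [ 5.  -9.1 58.1] TCP [0.511 0.114 0.136]
clip d [-417.  -256.9  201.9] a [ 5.  -9.1 58.1] TCP [0.511 0.114 0.036]
```

```bash
python3 -m jog '[{"dx":-417,"dy":-257,"dz":60,"ax":5,"ay":-9.1,"az":58.1,"claw":1},{"dx":-417,"dy":-257,"dz":60,"ax":5,"ay":-9.1,"az":58.1,"claw":1},{"dx":-417,"dy":-257,"dz":60,"ax":5,"ay":-9.1,"az":58.1,"claw":1},{"dx":-417,"dy":-257,"dz":60,"ax":5,"ay":-9.1,"az":58.1,"claw":1},{"dx":-417,"dy":-257,"dz":60,"ax":5,"ay":-9.1,"az":58.1,"claw":1},{"dx":-417,"dy":-257,"dz":60,"ax":5,"ay":-9.1,"az":58.1,"claw":1},{"dx":-417,"dy":-257,"dz":60,"ax":5,"ay":-9.1,"az":58.1,"claw":1},{"dx":-417,"dy":-257,"dz":60,"ax":5,"ay":-9.1,"az":58.1,"claw":1},{"dx":-417,"dy":-257,"dz":60,"ax":5,"ay":-9.1,"az":58.1,"claw":1},{"dx":-417,"dy":-257,"dz":60,"ax":5,"ay":-9.1,"az":58.1,"claw":1}]'
python3 - <<'E'
from h import *
R=toolR(90,10)
delta(b2w([.0065,.149,.055]),R,label='clip')
E
```

```text
clock: 0.93
tool_pos: [0.4701, 0.1762, 0.1875]
eef_rot: [3.141, 0.174, 1.692]
ft_force: [0.4, 0.1, -0.2]
width: 0.997
gripper_force: 0.0
clip d [-39.8  33.3 160.6] a [ 0.  -0.  -0.1] TCP [0.511 0.114 0.036]
```

```bash
python3 -m jog '[{"dx":-40,"dy":33,"dz":60,"claw":1},{"dx":-40,"dy":33,"dz":60,"claw":1},{"dx":-40,"dy":33,"dz":60,"claw":1},{"dx":-40,"dy":33,"dz":60,"claw":1},{"dx":-40,"dy":33,"dz":60,"claw":1}]'
python3 - <<'E'
from h import *
R=toolR(90,10)
delta(b2w([.0065,.149,.055]),R,label='clip')
im,d,W=cam('wrist'); save('w1.png',im)
o=(im[...,0].astype(int)>1.7*im[...,2])&(im[...,0]>90)&(W[...,2]>.05)&(W[...,2]<.075)
r=cv2.minAreaRect((W[o][:,:2]*1000).astype(np.float32)); print(r,o.sum(),np.nanmax(W[o][:,2])); print(w2b([r[0][0]/1000,r[0][1]/1000,0]))
E
```

```text
clip d [-39.8  33.3 160.6] a [ 0.  -0.  -0.1] TCP [0.511 0.114 0.036]
((509.1447448730469, 118.24894714355469), (13.923288345336914, 24.224014282226562), 7.970991134643555) 697 0.06272241354642041
[0.00481996 0.15048322 0.        ]$[0]: bad value
```

View pics/w1.png

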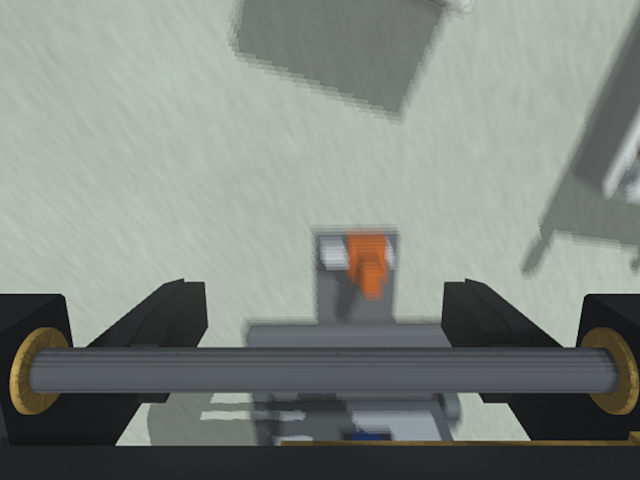

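The wrist view shows the orange tab at (368,270) between the open fingers, with the leg at (368,436) below. Measured at 13.9 x 24.2 mm with its top at z about 0.062, it matches the description. The second move was refused because a row needs every field.

```bash
python3 -m jog '[{"dx":-40,"dy":32,"dz":60,"ax":0,"ay":0,"az":0,"claw":1},{"dx":-40,"dy":32,"dz":60,"ax":0,"ay":0,"az":0,"claw":1},{"dx":-40,"dy":32,"dz":60,"ax":0,"ay":0,"az":0,"claw":1},{"dx":-40,"dy":32,"dz":60,"ax":0,"ay":0,"az":0,"claw":1},{"dx":-40,"dy":32,"dz":60,"ax":0,"ay":0,"az":0,"claw":1}]'
python3 - <<'E'
from h import *
R=toolR(90,10)
im,d,W=cam('wrist')
delta(b2w([.0055,.150,.055]),R,label='clip')
o=(im[...,0].astype(int)>1.7*im[...,2])&(im[...,0]>90)&(W[...,2]>.055)&(W[...,2]<.075)
r=cv2.minAreaRect((W[o][:,:2]*1000).astype(np.float32)); print(r,o.sum(),np.nanmax(W[o][:,2])); print(w2b([r[0][0]/1000,r[0][1]/1000,0]))
E
```

```text
clock: 1.4
tool_pos: [0.507, 0.1327, 0.1359]
eef_rot: [3.141, 0.173, 1.693]
ft_force: [0.0, -0.1, 0.6]
width: 1.0
gripper_force: 0.0
clip d [ -1.3   0.4 102.1] a [ 0.1 -0.1  0. ] TCP [0.51  0.115 0.036]
((509.0248718261719, 117.97791290283203), (13.47069263458252, 24.23614501953125), 7.532217025756836) 1035 0.06352874723043038
[0.00466795 0.15022882 0.        ]
```

```bash
python3 -m jog '[{"dx":-1.3,"dy":0,"dz":40,"ax":0,"ay":0,"az":0,"claw":0},{"dx":-1.3,"dy":0,"dz":75,"ax":0,"ay":0,"az":0,"claw":0},{"dx":-1.3,"dy":0,"dz":101,"ax":0,"ay":0,"az":0,"claw":0},{"dx":-1.3,"dy":0,"dz":101,"ax":0,"ay":0,"az":0,"claw":0},{"dx":-1.3,"dy":0,"dz":101,"ax":0,"ay":0,"az":0,"claw":-1},{"dx":-1.3,"dy":0,"dz":101,"ax":0,"ay":0,"az":0,"claw":-1},{"dx":-1.3,"dy":0,"dz":101,"ax":0,"ay":0,"az":0,"claw":-1},{"dx":-1.3,"dy":0,"dz":101,"ax":0,"ay":0,"az":0,"claw":-1},{"dx":-1.3,"dy":0,"dz":101,"ax":0,"ay":0,"az":0,"claw":-1},{"dx":-1.3,"dy":0,"dz":101,"ax":0,"ay":0,"az":0,"claw":-1}]'
python3 - <<'E'
from h import *
R=toolR(90,10)
g=[.0047,.150,.055]
delta(b2w(g),R,label='here'); g[2]=.085; delta(b2w(g),R,label='up30'); g[2]=.18;g[1]=.19;delta(b2w(g),R,label='up')
E
```

```text
clock: 2.28
tool_pos: [0.5106, 0.114, 0.0377]
eef_rot: [3.139, 0.174, 1.693]
ft_force: [0.8, -0.1, 0.1]
width: 0.265
gripper_force: 0.0
here d [ 0.8 -1.   1.3] a [ 0.2 -0.1  0. ] TCP [0.509 0.114 0.036]
up30 d [ -4.4  -0.9 -28.3] a [ 0.2 -0.1  0. ] TCP [0.509 0.114 0.066]
up d [  18.6   -0.6 -128.7] a [ 0.2 -0.1  0. ] TCP [0.505 0.154 0.161]
```

Still closing (23 mm). I'll finish the grip, then pull straight up.

```bash
python3 -m jog '[{"dx":0,"dy":0,"dz":0,"ax":0,"ay":0,"az":0,"claw":-1},{"dx":0,"dy":0,"dz":0,"ax":0,"ay":0,"az":0,"claw":-1},{"dx":0,"dy":0,"dz":0,"ax":0,"ay":0,"az":0,"claw":-1},{"dx":0,"dy":0,"dz":0,"ax":0,"ay":0,"az":0,"claw":-1},{"dx":-1.7,"dy":0,"dz":-10,"ax":0,"ay":0,"az":0,"claw":-1},{"dx":-3.5,"dy":0,"dz":-20,"ax":0,"ay":0,"az":0,"claw":-1},{"dx":-5.2,"dy":0,"dz":-30,"ax":0,"ay":0,"az":0,"claw":-1},{"dx":-5.2,"dy":0,"dz":-30,"ax":0,"ay":0,"az":0,"claw":-1},{"dx":-5.2,"dy":0,"dz":-30,"ax":0,"ay":0,"az":0,"claw":-1}]'
python3 - <<'E'
from h import *
im,d,W=cam('scene')
im=im.astype(int);o=(im[...,0]>1.7*im[...,2])&(im[...,0]>90)&(W[...,0]>.45)&(W[...,0]<.56)&(W[...,1]>.08)&(W[...,1]<.2)
print(o.sum(),np.percentile(W[o],[2,50,98],axis=0))
E
```

```text
clock: 3.03
tool_pos: [0.5108, 0.1139, 0.0684]
eef_rot: [3.138, 0.174, 1.693]
ft_force: [-0.2, 0.3, -1.5]
width: 0.159
gripper_force: 30.0
34 [[0.51108088 0.11903626 0.03932923]
 [0.53655311 0.12373772 0.15996872]
 [0.55209122 0.16053589 0.16878837]]
```

```bash
python3 - <<'E'
from h import *
R=toolR(90,10)
delta([.505,.140,.40],R,label='A');delta([.440,-.392,.40],R,label='B');
delta([.440,-.392,.20],toolR(90,0),label='C')
E
```

```text
A d [ -31.2   -1.3 -312.9] a [ 0.1 -0.1 -0. ] TCP [0.505 0.137 0.381]
B d [-543.5 -130.7 -223.4] a [ 0.1 -0.1 -0. ] TCP [ 0.44  -0.395  0.381]
C d [-505.7 -131.2  -26.7] a [ 0.1  9.9 -0. ] TCP [ 0.44  -0.392  0.181]
```

```bash
python3 -m jog '[{"dx":-31,"dy":-1,"dz":-313,"ax":0,"ay":0,"az":0,"claw":-1},{"dx":-31,"dy":-1,"dz":-313,"ax":0,"ay":0,"az":0,"claw":-1},{"dx":-31,"dy":-1,"dz":-313,"ax":0,"ay":0,"az":0,"claw":-1},{"dx":-31,"dy":-1,"dz":-313,"ax":0,"ay":0,"az":0,"claw":-1},{"dx":-31,"dy":-1,"dz":-313,"ax":0,"ay":0,"az":0,"claw":-1},{"dx":-31,"dy":-1,"dz":-313,"ax":0,"ay":0,"az":0,"claw":-1},{"dx":-31,"dy":-1,"dz":-313,"ax":0,"ay":0,"az":0,"claw":-1},{"dx":-31,"dy":-1,"dz":-313,"ax":0,"ay":0,"az":0,"claw":-1},{"dx":-31,"dy":-1,"dz":-313,"ax":0,"ay":0,"az":0,"claw":-1},{"dx":-31,"dy":-1,"dz":-313,"ax":0,"ay":0,"az":0,"claw":-1}]'
python3 - <<'E'
from h import *
R=toolR(90,10)
delta([.440,-.392,.40],R,label='B');
delta([.440,-.392,.20],toolR(90,0),label='C')
E
```

```text
clock: 3.92
tool_pos: [0.5061, 0.1372, 0.3817]
eef_rot: [3.138, 0.173, 1.693]
ft_force: [-1.1, -0.8, -2.5]
width: 0.155
gripper_force: 30.0
B d [-512.6 -130.3   89.8] a [ 0.2 -0.1 -0. ] TCP [ 0.44  -0.395  0.381]
C d [-474.8 -131.   286.5] a [0.2 9.9 0. ] TCP [ 0.44  -0.392  0.181]
```

```bash
python3 -m jog '[{"dx":-513,"dy":-130,"dz":90,"ax":0,"ay":0,"az":0,"claw":-1},{"dx":-513,"dy":-130,"dz":90,"ax":0,"ay":0,"az":0,"claw":-1},{"dx":-513,"dy":-130,"dz":90,"ax":0,"ay":0,"az":0,"claw":-1},{"dx":-513,"dy":-130,"dz":90,"ax":0,"ay":0,"az":0,"claw":-1},{"dx":-513,"dy":-130,"dz":90,"ax":0,"ay":0,"az":0,"claw":-1},{"dx":-513,"dy":-130,"dz":90,"ax":0,"ay":0,"az":0,"claw":-1},{"dx":-513,"dy":-130,"dz":90,"ax":0,"ay":0,"az":0,"claw":-1},{"dx":-513,"dy":-130,"dz":90,"ax":0,"ay":0,"az":0,"claw":-1},{"dx":-513,"dy":-130,"dz":90,"ax":0,"ay":0,"az":0,"claw":-1},{"dx":-513,"dy":-130,"dz":90,"ax":0,"ay":0,"az":0,"claw":-1}]'
python3 -m jog '[{"dx":-100,"dy":-25,"dz":20,"ax":0,"ay":5,"az":0,"claw":-1},{"dx":-100,"dy":-25,"dz":20,"ax":0,"ay":5,"az":0,"claw":-1},{"dx":-100,"dy":-25,"dz":20,"ax":0,"ay":5,"az":0,"claw":-1},{"dx":-100,"dy":-25,"dz":20,"ax":0,"ay":5,"az":0,"claw":-1},{"dx":-100,"dy":-25,"dz":20,"ax":0,"ay":5,"az":0,"claw":-1}]'
python3 - <<'E'
from h import *
R=toolR(90,0)
delta([.440,-.392,.0564],R,label='D'); delta([.440,-.392,.0544],R,label='D')
E
```

```text
clock: 4.75
tool_pos: [0.4533, -0.2781, 0.3776]
eef_rot: [-3.14, 0.17, 1.693]
ft_force: [1.4, 0.5, 0.7]
width: 0.155
gripper_force: 30.0
clock: 5.17
tool_pos: [0.4412, -0.3812, 0.3746]
eef_rot: [-3.14, 0.081, 1.69]
ft_force: [0.1, 0.5, -0.3]
width: 0.154
gripper_force: 30.0
D d [ 16.8  -1.9 336.9] a [-0.1  4.6 -0.2] TCP [ 0.44  -0.392  0.037]
D d [ 16.9  -1.9 338.9] a [-0.1  4.6 -0.2] TCP [ 0.44  -0.392  0.035]
```

```bash
python3 -m jog '[{"dx":17,"dy":-2,"dz":315,"ax":0,"ay":4.6,"az":0,"claw":-1},{"dx":17,"dy":-2,"dz":315,"ax":0,"ay":4.6,"az":0,"claw":-1},{"dx":17,"dy":-2,"dz":315,"ax":0,"ay":4.6,"az":0,"claw":-1},{"dx":17,"dy":-2,"dz":315,"ax":0,"ay":4.6,"az":0,"claw":-1},{"dx":17,"dy":-2,"dz":315,"ax":0,"ay":4.6,"az":0,"claw":-1},{"dx":17,"dy":-2,"dz":315,"ax":0,"ay":4.6,"az":0,"claw":-1},{"dx":17,"dy":-2,"dz":315,"ax":0,"ay":4.6,"az":0,"claw":-1},{"dx":17,"dy":-2,"dz":315,"ax":0,"ay":4.6,"az":0,"claw":-1},{"dx":17,"dy":-2,"dz":315,"ax":0,"ay":4.6,"az":0,"claw":-1},{"dx":17,"dy":-2,"dz":315,"ax":0,"ay":4.6,"az":0,"claw":-1}]'
python3 - <<'E'
from h import *
R=toolR(90,0)
delta([.440,-.392,.0544],R,label='D')
im,d,W=cam('scene'); save('s2.png',cv2.resize(np.ascontiguousarray(im[90:290,190:410]),None,fx=2.5,fy=2.5))
E
```

```text
clock: 6.0
tool_pos: [0.4417, -0.3884, 0.0614]
eef_rot: [-3.141, 0.002, 1.695]
ft_force: [1.4, -0.3, 0.4]
width: 0.157
gripper_force: 30.0
D d [-3.3 -2.1 26. ] a [-0.1  0.1  0.1] TCP [ 0.44  -0.392  0.035]
```

View pics/s2.png

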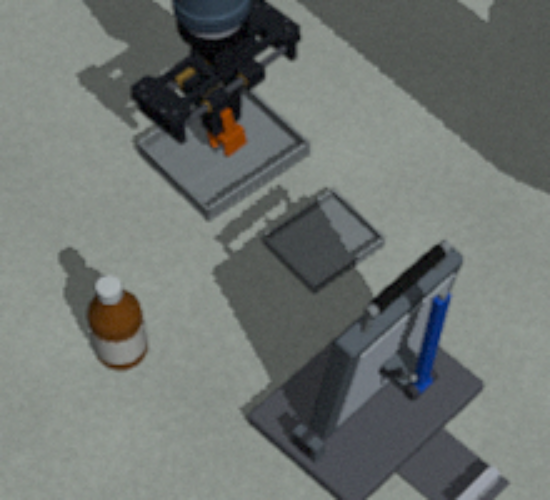

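The crop shows the clip (230,135) held above the large tray and the rail (480,485) empty. I'll lower it to the floor and let go.

```bash
python3 -m jog '[{"dx":-2,"dy":0,"dz":15,"ax":0,"ay":0,"az":0,"claw":-1},{"dx":-2,"dy":0,"dz":23,"ax":0,"ay":0,"az":0,"claw":-1},{"dx":-2,"dy":0,"dz":25,"ax":0,"ay":0,"az":0,"claw":-1},{"dx":-2,"dy":0,"dz":25,"ax":0,"ay":0,"az":0,"claw":-1},{"dx":-2,"dy":0,"dz":25,"ax":0,"ay":0,"az":0,"claw":-0.5},{"dx":-2,"dy":0,"dz":25,"ax":0,"ay":0,"az":0,"claw":-0.2},{"dx":-2,"dy":0,"dz":25,"ax":0,"ay":0,"az":0,"claw":-0.2},{"dx":-2,"dy":0,"dz":25,"ax":0,"ay":0,"az":0,"claw":-0.2},{"dx":-2,"dy":0,"dz":25,"ax":0,"ay":0,"az":0,"claw":-0.2},{"dx":-2,"dy":0,"dz":25,"ax":0,"ay":0,"az":0,"claw":-0.2}]'
python3 - <<'E'
from h import *
delta([.48,-.2,.42],toolR(90,10),label='up')
# leg geometry in base frame (screen leaned 0.17)
th=.17;c,s=np.cos(th),np.sin(th)
piv=np.array([.05*c+.1*s, .035+.1*c-.05*s]); print('pivot',piv)
for a in (0,.3,.6,.9,1.2,1.35):
    w=a+th-.087; r=.150
    print(a,np.round(piv+r*np.array([np.sin(w),np.cos(w)]),4))
E
```

```text
clock: 6.88
tool_pos: [0.4424, -0.3933, 0.038]
eef_rot: [3.14, 0.006, 1.693]
ft_force: [-0.9, -0.6, -0.3]
width: 0.399
gripper_force: 0.0
up d [ 181.8   61.3 -364.3] a [ 0.1 -9.6  0. ] TCP [ 0.48  -0.203  0.401]
pivot [0.06619747 0.12509936]
0 [0.0786 0.2746]
0.3 [0.1223 0.2642]
0.6 [0.1609 0.2415]
0.9 [0.191  0.2083]
1.2 [0.21   0.1677]
1.35 [0.2148 0.1457]
```

```bash
python3 -m jog '[{"dx":0,"dy":0,"dz":-365,"ax":0,"ay":-5,"az":0,"claw":0.2},{"dx":0,"dy":0,"dz":-365,"ax":0,"ay":-5,"az":0,"claw":0.2},{"dx":0,"dy":0,"dz":-365,"ax":0,"ay":-5,"az":0,"claw":0.2},{"dx":0,"dy":0,"dz":-365,"ax":0,"ay":-5,"az":0,"claw":0.2},{"dx":0,"dy":0,"dz":-365,"ax":0,"ay":-5,"az":0,"claw":0.2},{"dx":0,"dy":0,"dz":-365,"ax":0,"ay":-5,"az":0,"claw":0.2},{"dx":0,"dy":0,"dz":-365,"ax":0,"ay":-5,"az":0,"claw":0.2},{"dx":0,"dy":0,"dz":-365,"ax":0,"ay":-5,"az":0,"claw":0.2},{"dx":0,"dy":0,"dz":-365,"ax":0,"ay":-5,"az":0,"claw":0.2},{"dx":0,"dy":0,"dz":-365,"ax":0,"ay":-5,"az":0,"claw":0.2}]'
python3 - <<'E'
from h import *
delta(b2w([.0,.088,.37]),toolR(90,5),label='over leg')
im,d,W=cam('top'); im=im.astype(int); o=(im[...,0]>1.7*im[...,2])&(im[...,0]>70)&(W[...,1]<-.3)&(W[...,1]>-.47)&(W[...,0]<.55)&(W[...,0]>.35)
print('clip',o.sum(),np.percentile(W[o],[2,50,98],axis=0).round(3))
E
```

```text
clock: 7.72
tool_pos: [0.4431, -0.3928, 0.4121]
eef_rot: [3.133, 0.105, 1.692]
ft_force: [0.1, -0.9, 0.2]
width: 0.601
gripper_force: 0.0
over leg d [439.1 122.7  16.1] a [ 0.5  1.  -0. ] TCP [0.512 0.054 0.351]
clip 183 [[ 0.429 -0.397  0.008]
 [ 0.441 -0.377  0.03 ]
 [ 0.456 -0.368  0.061]]
```

The clip stands in the tray. Next is the leg.

```bash
python3 -m jog '[{"dx":439,"dy":123,"dz":0,"ax":0,"ay":0,"az":0,"claw":0.2},{"dx":439,"dy":123,"dz":0,"ax":0,"ay":0,"az":0,"claw":0.2},{"dx":439,"dy":123,"dz":0,"ax":0,"ay":0,"az":0,"claw":0.2},{"dx":439,"dy":123,"dz":0,"ax":0,"ay":0,"az":0,"claw":0.2},{"dx":439,"dy":123,"dz":0,"ax":0,"ay":0,"az":0,"claw":0.2},{"dx":439,"dy":123,"dz":0,"ax":0,"ay":0,"az":0,"claw":0.2},{"dx":439,"dy":123,"dz":0,"ax":0,"ay":0,"az":0,"claw":0.2},{"dx":439,"dy":123,"dz":0,"ax":0,"ay":0,"az":0,"claw":0.2},{"dx":439,"dy":123,"dz":0,"ax":0,"ay":0,"az":0,"claw":0.2},{"dx":439,"dy":123,"dz":0,"ax":0,"ay":0,"az":0,"claw":0.2}]'
python3 -m jog '[{"dx":0,"dy":0,"dz":0,"ax":0,"ay":0,"az":0,"claw":0.2},{"dx":15,"dy":4,"dz":0,"ax":0,"ay":0,"az":0,"claw":0.2},{"dx":15,"dy":4,"dz":0,"ax":0,"ay":0,"az":0,"claw":0.2},{"dx":15,"dy":4,"dz":0,"ax":0,"ay":0,"az":0,"claw":0.2}]'
python3 - <<'E'
from h import *
im,d,W=cam('wrist'); save('w3.png',im)
i=im.astype(int);bl=(i[...,2]>1.5*i[...,0])&(i[...,2]>50)&(W[...,2]>.2)
if bl.sum(): print(bl.sum(),[ (np.round(x,4).tolist()) for x in np.percentile(w2b(W[bl]),[2,50,98],axis=0)])
delta(b2w([0,.078,.270]),toolR(90,5),label='leg')
E
```

```text
clock: 8.6
tool_pos: [0.5037, 0.0212, 0.3636]
eef_rot: [-3.14, 0.093, 1.693]
ft_force: [-0.0, -0.5, -0.4]
width: 0.601
gripper_force: 0.0
clock: 8.93
tool_pos: [0.5062, 0.0344, 0.3628]
eef_rot: [-3.14, 0.093, 1.695]
ft_force: [0.6, -0.3, 0.1]
width: 0.603
gripper_force: 0.0
866 [[-0.0089, 0.0758, 0.2041], [-0.0016, 0.0814, 0.2705], [0.0059, 0.0842, 0.2857]]
leg d [ 19.7   8.4 110.7] a [-0.   0.3  0. ] TCP [0.513 0.044 0.251]
```

View pics/w3.png

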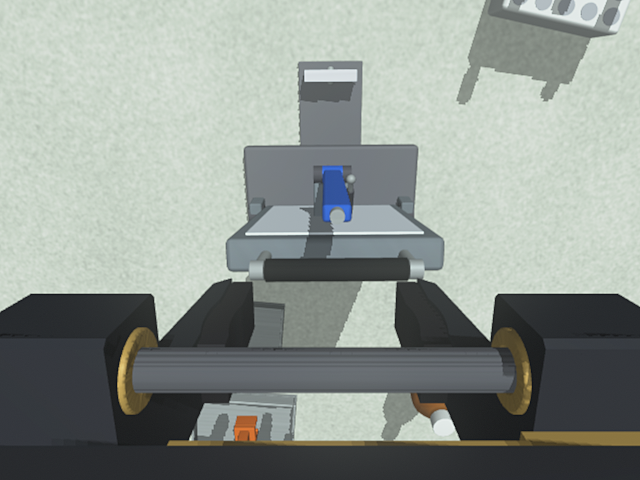

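The wrist view shows the leg tip with its stub at (338,215), between the finger lines, and the handle at (337,270) nearer the gripper. The clip is in the tray at (246,428).

```bash
python3 -m jog '[{"dx":21,"dy":7,"dz":0,"ax":0,"ay":0,"az":0,"claw":0.2},{"dx":21,"dy":7,"dz":30,"ax":0,"ay":0,"az":0,"claw":0.2},{"dx":21,"dy":7,"dz":70,"ax":0,"ay":0,"az":0,"claw":0.2},{"dx":21,"dy":7,"dz":110,"ax":0,"ay":0,"az":0,"claw":0.2},{"dx":21,"dy":7,"dz":110,"ax":0,"ay":0,"az":0,"claw":0.2},{"dx":21,"dy":7,"dz":110,"ax":0,"ay":0,"az":0,"claw":0.2},{"dx":21,"dy":7,"dz":110,"ax":0,"ay":0,"az":0,"claw":-1},{"dx":21,"dy":7,"dz":110,"ax":0,"ay":0,"az":0,"claw":-1},{"dx":21,"dy":7,"dz":110,"ax":0,"ay":0,"az":0,"claw":-1},{"dx":21,"dy":7,"dz":110,"ax":0,"ay":0,"az":0,"claw":-1}]'
python3 -m jog '[{"dx":0,"dy":0,"dz":0,"ax":0,"ay":0,"az":0,"claw":-1},{"dx":0,"dy":0,"dz":0,"ax":0,"ay":0,"az":0,"claw":-1},{"dx":0,"dy":0,"dz":0,"ax":0,"ay":0,"az":0,"claw":-1},{"dx":0,"dy":0,"dz":0,"ax":0,"ay":0,"az":0,"claw":-1},{"dx":0,"dy":0,"dz":0,"ax":0,"ay":0,"az":0,"claw":-1}]'
python3 - <<'E'
from h import *
p,R0,o=now(); g=w2b(p-R0.apply([0,0,.019])); print('grasp base',g.round(4),R0.as_euler('xyz'))
piv=np.array([.0662,.1251]); v=g[1:]-piv; r=np.hypot(*v); w0=np.arctan2(v[0],v[1]); print('r',r,'w0',w0)
for k in range(1,15):
    a=.1*k; w=w0+a; tilt=5.3+np.degrees(a)*.6
    print(k,end=' '); delta(b2w([g[0],piv[0]+r*np.sin(w),piv[1]+r*np.cos(w)]),toolR(90,tilt))
E
```

```text
clock: 9.82
tool_pos: [0.5135, 0.0458, 0.2548]
eef_rot: [3.137, 0.094, 1.693]
ft_force: [0.1, 0.2, -0.4]
width: 0.319
gripper_force: 0.0
clock: 10.23
tool_pos: [0.5116, 0.0459, 0.2536]
eef_rot: [-3.141, 0.094, 1.693]
ft_force: [-7.1, -0.1, 7.1]
width: 0.176
gripper_force: 30.0
grasp base [-0.0015  0.0801  0.2726] [-3.14081776  0.09362761  1.69344394]
r 0.1481040166716162 w0 0.0939981854269275
1  d [13.7  0.   0.7] a [-0.  -3.4  0. ] TCP [0.51  0.059 0.252]
2  d [27.2  0.   2.8] a [-0.  -6.8  0. ] TCP [0.508 0.072 0.248]
3  d [40.4  0.   6.3] a [ -0.  -10.2   0. ] TCP [0.507 0.085 0.244]
4  d [53.2  0.  11.2] a [ -0.  -13.7   0. ] TCP [0.505 0.097 0.238]
5  d [65.4  0.1 17.3] a [ -0.  -17.1   0. ] TCP [0.504 0.109 0.23 ]
6  d [76.9  0.1 24.7] a [ -0.  -20.6   0. ] TCP [0.503 0.12  0.222]
7  d [87.7  0.1 33.2] a [ -0. -24.   0.] TCP [0.501 0.129 0.212]
8  d [97.5  0.1 42.8] a [ -0.  -27.4   0. ] TCP [0.5   0.138 0.202]
9  d [1.062e+02 1.000e-01 5.340e+01] a [ -0.  -30.9   0. ] TCP [0.499 0.146 0.191]
10  d [1.139e+02 1.000e-01 6.480e+01] a [ -0.  -34.3   0. ] TCP [0.499 0.152 0.178]
11  d [1.203e+02 1.000e-01 7.700e+01] a [ -0.  -37.8   0. ] TCP [0.498 0.158 0.166]
12  d [1.255e+02 1.000e-01 8.980e+01] a [ -0.  -41.2   0. ] TCP [0.497 0.162 0.153]
13  d [129.3   0.2 103.1] a [ -0.  -44.6   0. ] TCP [0.497 0.164 0.139]
14  d [131.8   0.2 116.7] a [ -0.  -48.1   0. ] TCP [0.497 0.165 0.125]
```

```bash
python3 -m jog '[{"dx":13.7,"dy":0,"dz":0.7,"ax":0,"ay":-3.4,"az":0,"claw":-1},{"dx":27.2,"dy":0,"dz":2.8,"ax":0,"ay":-6.8,"az":0,"claw":-1},{"dx":40.4,"dy":0,"dz":6.3,"ax":0,"ay":-10.2,"az":0,"claw":-1},{"dx":53.2,"dy":0,"dz":11.2,"ax":0,"ay":-13.7,"az":0,"claw":-1},{"dx":65.4,"dy":0,"dz":17.3,"ax":0,"ay":-17.1,"az":0,"claw":-1},{"dx":76.9,"dy":0,"dz":24.7,"ax":0,"ay":-20.6,"az":0,"claw":-1},{"dx":87.7,"dy":0,"dz":33.2,"ax":0,"ay":-24,"az":0,"claw":-1},{"dx":97.5,"dy":0,"dz":42.8,"ax":0,"ay":-27.4,"az":0,"claw":-1},{"dx":106.2,"dy":0,"dz":53.4,"ax":0,"ay":-30.9,"az":0,"claw":-1},{"dx":113.9,"dy":0,"dz":64.8,"ax":0,"ay":-34.3,"az":0,"claw":-1}]'
python3 - <<'E'
from h import *
p,R0,o=now(); g=w2b(p-R0.apply([0,0,.019])); print('grasp base',g.round(4))
piv=np.array([.0662,.1251]); r=.148
for a in(1.0,1.1,1.2,1.3,1.4,1.5):
    w=.094+a; delta(b2w([g[0],piv[0]+r*np.sin(w),piv[1]+r*np.cos(w)]),toolR(90,5.3+np.degrees(a)*.6))
E
```

```text
clock: 11.07
tool_pos: [0.4974, 0.1525, 0.1774]
eef_rot: [-3.139, 0.697, 1.693]
ft_force: [-7.7, -5.9, 0.5]
width: 0.176
gripper_force: 30.0
grasp base [-0.0026  0.1981  0.1919]
 d [-1.   0.  -0.6] a [-0.1  0.2  0. ] TCP [0.498 0.152 0.178]
 d [11.2  0.1  5.8] a [-0.1 -3.2  0. ] TCP [0.497 0.157 0.166]
 d [22.7  0.1 13.4] a [-0.1 -6.6  0. ] TCP [0.496 0.161 0.152]
 d [33.4  0.1 22.2] a [ -0.1 -10.1   0. ] TCP [0.496 0.164 0.139]
 d [43.1  0.1 32. ] a [ -0.1 -13.5   0. ] TCP [0.496 0.165 0.125]
 d [51.8  0.2 42.8] a [ -0.1 -17.    0. ] TCP [0.496 0.165 0.111]
```

Good, it follows the arc. I'll go on to about 1.5 rad, then open.

```bash
python3 -m jog '[{"dx":11.2,"dy":0,"dz":5.8,"ax":0,"ay":-3.2,"az":0,"claw":-1},{"dx":22.7,"dy":0,"dz":13.4,"ax":0,"ay":-6.6,"az":0,"claw":-1},{"dx":33.4,"dy":0,"dz":22.2,"ax":0,"ay":-10.1,"az":0,"claw":-1},{"dx":43.1,"dy":0,"dz":32,"ax":0,"ay":-13.5,"az":0,"claw":-1},{"dx":51.8,"dy":0,"dz":42.8,"ax":0,"ay":-17,"az":0,"claw":-1},{"dx":51.8,"dy":0,"dz":42.8,"ax":0,"ay":-17,"az":0,"claw":-1},{"dx":51.8,"dy":0,"dz":42.8,"ax":0,"ay":-17,"az":0,"claw":0.2},{"dx":51.8,"dy":0,"dz":42.8,"ax":0,"ay":-17,"az":0,"claw":0.2},{"dx":51.8,"dy":0,"dz":42.8,"ax":0,"ay":-17,"az":0,"claw":0.2},{"dx":51.8,"dy":0,"dz":42.8,"ax":0,"ay":-17,"az":0,"claw":0.2}]'
python3 -m jog '[{"dx":0,"dy":0,"dz":-40,"ax":0,"ay":0,"az":0,"claw":0.2},{"dx":0,"dy":0,"dz":-80,"ax":0,"ay":0,"az":0,"claw":0.2},{"dx":0,"dy":0,"dz":-120,"ax":0,"ay":0,"az":0,"claw":0.2},{"dx":-20,"dy":0,"dz":-120,"ax":0,"ay":10,"az":0,"claw":0.2},{"dx":-20,"dy":0,"dz":-120,"ax":0,"ay":10,"az":0,"claw":0.2}]'
python3 - <<'E'
from h import *
for n,sl in(('scene',(slice(150,330),slice(250,450))),):
    im,d,W=cam(n); save('s4.png',cv2.resize(np.ascontiguousarray(im[sl]),None,fx=3,fy=3))
i=im.astype(int);bl=(i[...,2]>1.5*i[...,0])&(i[...,2]>50)&(W[...,0]>.45)&(W[...,0]<.58)&(W[...,1]<.19)&(W[...,1]>.0)
q=w2b(W[bl]);print(bl.sum());
for y in np.arange(.06,.2,.02):
    k=abs(q[:,1]-y)<.01
    if k.sum()>3:print(y.round(2),np.median(q[k],0).round(3))
E
```

```text
clock: 11.9
tool_pos: [0.499, 0.1652, 0.1133]
eef_rot: [3.134, 0.986, 1.686]
ft_force: [0.6, -0.1, -0.1]
width: 0.459
gripper_force: 0.0
clock: 12.32
tool_pos: [0.4887, 0.2562, 0.1973]
eef_rot: [3.133, 0.807, 1.69]
ft_force: [0.8, 0.2, 2.1]
width: 0.598
gripper_force: 0.0
468
0.06 [-0.005  0.065  0.132]
0.08 [-0.     0.079  0.115]
0.1 [-0.001  0.1    0.096]
0.12 [-0.     0.12   0.076]
0.14 [-0.001  0.141  0.055]
0.16 [-0.001  0.161  0.036]
0.18 [-0.     0.176  0.02 ]
```

View pics/s4.png

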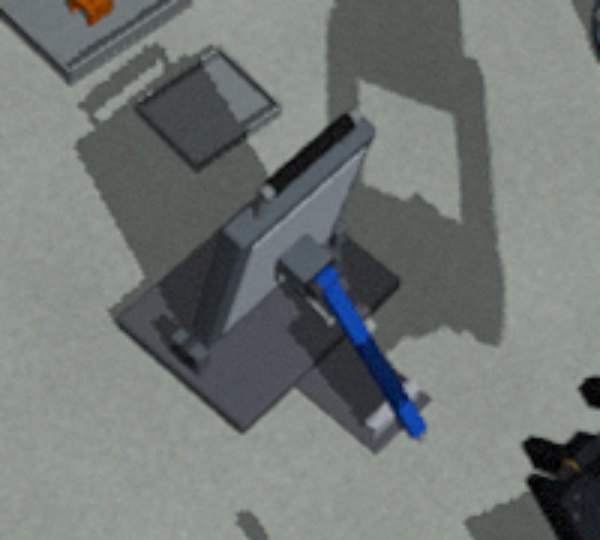

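The crop shows the leg swung out and down over the empty rail, its tip at (415,425). Its slope of -45° with the screen tipped means the leg is at 2.27, fully down. The screen is still on its stop.

Now the handle.

```bash
python3 - <<'E'
from h import *
delta(b2w([0,.12,.42]),toolR(0,0),label='0');delta(b2w([0,.12,.42]),toolR(180,0),label='180'); print(now()[2]['qpos'])
E
```

```text
0 d [-2.629e+02 -1.000e-01 -1.880e+01] a [36.4 35.7 84.5] TCP [0.508 0.087 0.401]
180 d [-2.629e+02 -1.000e-01 -1.880e+01] a [-35.7  36.4 -84.8] TCP [0.508 0.087 0.401]
[ 0.62577676  0.50889446  1.46785239 -0.68814104  1.61139787  0.63978964]
```

```bash
python3 -m jog '[{"dx":-263,"dy":0,"dz":-19,"ax":-35.7,"ay":36.4,"az":-84.8,"claw":0.2},{"dx":-263,"dy":0,"dz":-19,"ax":-35.7,"ay":36.4,"az":-84.8,"claw":0.2},{"dx":-263,"dy":0,"dz":-19,"ax":-35.7,"ay":36.4,"az":-84.8,"claw":0.2},{"dx":-263,"dy":0,"dz":-19,"ax":-35.7,"ay":36.4,"az":-84.8,"claw":0.2},{"dx":-263,"dy":0,"dz":-19,"ax":-35.7,"ay":36.4,"az":-84.8,"claw":0.2},{"dx":-263,"dy":0,"dz":-19,"ax":-35.7,"ay":36.4,"az":-84.8,"claw":0.2},{"dx":-263,"dy":0,"dz":-19,"ax":-35.7,"ay":36.4,"az":-84.8,"claw":0.2},{"dx":-263,"dy":0,"dz":-19,"ax":-35.7,"ay":36.4,"az":-84.8,"claw":0.2},{"dx":-263,"dy":0,"dz":-19,"ax":-35.7,"ay":36.4,"az":-84.8,"claw":0.2},{"dx":-263,"dy":0,"dz":-19,"ax":-35.7,"ay":36.4,"az":-84.8,"claw":0.2}]'
python3 - <<'E'
from h import *
delta(b2w([0,.041,.40]),toolR(180,0),label='180'); print(now()[2]['qpos'])
E
```

```text
clock: 13.2
tool_pos: [0.5067, 0.0871, 0.401]
eef_rot: [-2.981, 0.248, 2.792]
ft_force: [0.3, 1.0, -0.6]
width: 0.598
gripper_force: 0.0
180 d [-31.  -64.1  39.2] a [-12.3  11.7 -28. ] TCP [0.518 0.009 0.381]
[ 0.09111583 -0.12253672  1.62325923 -0.25140437  1.48755311 -1.10840489]
```

```bash
python3 -m jog '[{"dx":-31,"dy":-64,"dz":39,"ax":-12.3,"ay":11.7,"az":-28,"claw":0.4},{"dx":-31,"dy":-64,"dz":39,"ax":-12.3,"ay":11.7,"az":-28,"claw":0.4},{"dx":-31,"dy":-64,"dz":39,"ax":-12.3,"ay":11.7,"az":-28,"claw":0.4},{"dx":-31,"dy":-64,"dz":39,"ax":-12.3,"ay":11.7,"az":-28,"claw":0.4},{"dx":-31,"dy":-64,"dz":39,"ax":-12.3,"ay":11.7,"az":-28,"claw":0.4},{"dx":-31,"dy":-64,"dz":39,"ax":-12.3,"ay":11.7,"az":-28,"claw":0.4},{"dx":-31,"dy":-64,"dz":39,"ax":-12.3,"ay":11.7,"az":-28,"claw":0.4},{"dx":-31,"dy":-64,"dz":39,"ax":-12.3,"ay":11.7,"az":-28,"claw":0.4}]'
python3 - <<'E'
from h import *
im,d,W=cam('wrist'); save('w5.png',im)
i=im.astype(int); q=w2b(W.reshape(-1,3)).reshape(W.shape)
k=(q[...,2]>.262)&(q[...,2]<.29)&(abs(q[...,0])<.055)&(abs(q[...,1]-.04)<.03)
print(k.sum(),np.percentile(q[k],[2,50,98],axis=0).round(4))
for x in(-.03,0,.03):
    kk=k&(abs(q[...,0]-x)<.01)
    if kk.sum()>3: print(x,np.percentile(q[kk],[2,50,98],axis=0).round(4)[:,1:].tolist())
delta(b2w([0,.041,.2725]),toolR(180,0),label='handle')
E
```

```text
clock: 13.87
tool_pos: [0.5175, 0.0101, 0.379]
eef_rot: [-3.138, -0.001, -3.026]
ft_force: [0.6, -0.2, -1.0]
width: 0.702
gripper_force: 0.0
3628 [[-0.0511  0.0342  0.2733]
 [-0.0056  0.0408  0.2782]
 [ 0.0467  0.0474  0.2804]]
-0.03 [[0.034, 0.2741], [0.0407, 0.2784], [0.0471, 0.2805]]
0 [[0.0343, 0.2736], [0.041, 0.2784], [0.0477, 0.2804]]
0.03 [[0.0345, 0.2741], [0.0414, 0.2785], [0.0477, 0.2803]]
handle d [ -0.3  -1.  125.6] a [-0.2 -0.1 -0.3] TCP [0.518 0.009 0.253]
```

View pics/w5.png

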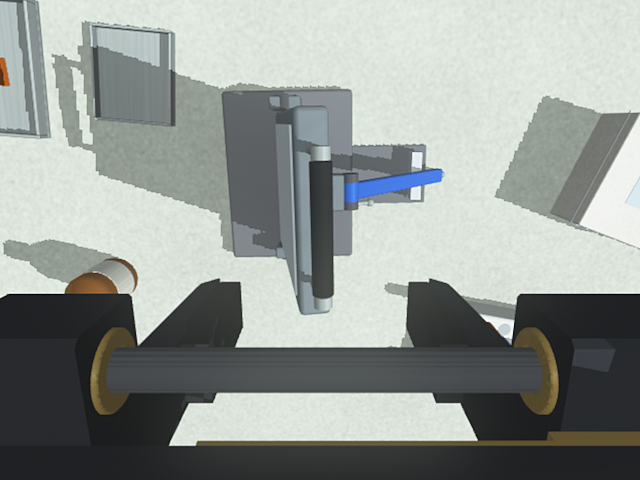

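The wrist view shows the handle bar at (321,230), along the view and midway between the fingers. It measures y = 0.041 in the base frame with its top at z = 0.280, as expected.

```bash
python3 -m jog '[{"dx":0,"dy":-1,"dz":40,"ax":0,"ay":0,"az":0,"claw":0.4},{"dx":0,"dy":-1,"dz":80,"ax":0,"ay":0,"az":0,"claw":0.4},{"dx":0,"dy":-1,"dz":110,"ax":0,"ay":0,"az":0,"claw":0.1},{"dx":0,"dy":-1,"dz":124,"ax":0,"ay":0,"az":0,"claw":-0.4},{"dx":0,"dy":-1,"dz":124,"ax":0,"ay":0,"az":0,"claw":-1},{"dx":0,"dy":-1,"dz":124,"ax":0,"ay":0,"az":0,"claw":-1},{"dx":0,"dy":-1,"dz":124,"ax":0,"ay":0,"az":0,"claw":-1},{"dx":0,"dy":-1,"dz":124,"ax":0,"ay":0,"az":0,"claw":-1},{"dx":0,"dy":-1,"dz":124,"ax":0,"ay":0,"az":0,"claw":-1},{"dx":0,"dy":-1,"dz":124,"ax":0,"ay":0,"az":0,"claw":-1}]'
python3 -m jog '[{"dx":0,"dy":0,"dz":0,"ax":0,"ay":0,"az":0,"claw":-1},{"dx":0,"dy":0,"dz":0,"ax":0,"ay":0,"az":0,"claw":-1},{"dx":0,"dy":0,"dz":0,"ax":0,"ay":0,"az":0,"claw":-1},{"dx":0,"dy":0,"dz":0,"ax":0,"ay":0,"az":0,"claw":-1}]'
python3 - <<'E'
from h import *
p,R0,o=now(); g=w2b(p-R0.apply([0,0,.019])); print('grasp base',g.round(4))
off=g[2]-(.035+.241*np.cos(.17))
for t in(.136,.102,.068,.034,0): delta(b2w([g[0],.241*np.sin(t),.035+off+.241*np.cos(t)]),toolR(180,0),label=t)
E
```

```text
clock: 14.75
tool_pos: [0.5186, 0.0082, 0.2564]
eef_rot: [-3.137, 0.001, -3.023]
ft_force: [-0.2, -1.7, 2.7]
width: 0.147
gripper_force: 30.0
clock: 15.08
tool_pos: [0.5185, 0.0082, 0.2564]
eef_rot: [-3.138, 0.001, -3.023]
ft_force: [-0.2, -1.6, 5.8]
width: 0.152
gripper_force: 30.0
grasp base [0.0007 0.0402 0.2754]
0.136 d [-0.  -7.5 -1.2] a [-0.2  0.  -0.2] TCP [0.519 0.001 0.258]
0.102 d [ -0.  -15.6  -2.2] a [-0.2  0.  -0.2] TCP [ 0.52  -0.007  0.259]
0.068 d [ -0.1 -23.8  -2.8] a [-0.2  0.  -0.2] TCP [ 0.521 -0.015  0.259]
0.034 d [ -0.1 -31.9  -3.2] a [-0.2  0.  -0.2] TCP [ 0.522 -0.023  0.26 ]
0 d [ -0.1 -40.1  -3.3] a [-0.2  0.  -0.2] TCP [ 0.523 -0.032  0.26 ]
```

```bash
python3 -m jog '[{"dx":0,"dy":-5,"dz":-0.8,"ax":0,"ay":0,"az":0,"claw":-1},{"dx":0,"dy":-10,"dz":-1.5,"ax":0,"ay":0,"az":0,"claw":-1},{"dx":0,"dy":-16,"dz":-2.2,"ax":0,"ay":0,"az":0,"claw":-1},{"dx":0,"dy":-22,"dz":-2.7,"ax":0,"ay":0,"az":0,"claw":-1},{"dx":0,"dy":-28,"dz":-3,"ax":0,"ay":0,"az":0,"claw":-1},{"dx":0,"dy":-34,"dz":-3.2,"ax":0,"ay":0,"az":0,"claw":-1},{"dx":0,"dy":-38,"dz":-3.3,"ax":0,"ay":0,"az":0,"claw":-1},{"dx":0,"dy":-40,"dz":-3.3,"ax":0,"ay":0,"az":0,"claw":-1},{"dx":0,"dy":-40,"dz":-3.3,"ax":0,"ay":0,"az":0,"claw":-1},{"dx":0,"dy":-40,"dz":-3.3,"ax":0,"ay":0,"az":0,"claw":-1}]'
python3 -m jog '[{"dx":0,"dy":0,"dz":0,"ax":0,"ay":0,"az":0,"claw":-1},{"dx":0,"dy":0,"dz":0,"ax":0,"ay":0,"az":0,"claw":-1},{"dx":0,"dy":0,"dz":0,"ax":0,"ay":0,"az":0,"claw":-1},{"dx":0,"dy":0,"dz":0,"ax":0,"ay":0,"az":0,"claw":-1}]'
python3 - <<'E'
from h import *
p,R0,o=now(); g=w2b(p-R0.apply([0,0,.019])); print('grasp base',g.round(4))
im,d,W=cam('scene'); save('s6.png',cv2.resize(np.ascontiguousarray(im[110:310,210:430]),None,fx=2.7,fy=2.7))
q=w2b(W.reshape(-1,3)).reshape(W.shape)
# visible +y face of the panel (should be at y=+12 mm when upright)
for x0,x1 in((-.07,-.03),(.03,.07)):
  k=(q[...,2]>.08)&(q[...,2]<.225)&(q[...,0]>x0)&(q[...,0]<x1)&(abs(q[...,1]-.012)<.012)
  if k.sum()>10: print(k.sum(),'lean',-np.polyfit(q[k][:,2],q[k][:,1],1)[0]*-1,np.median(q[k][:,1]))
i=im.astype(int);bl=(i[...,2]>1.5*i[...,0])&(i[...,2]>50)&(abs(q[...,0])<.03)&(q[...,1]>.05)&(q[...,1]<.23)&(q[...,2]>0)
print('leg slope deg',np.degrees(np.arctan(np.polyfit(q[bl][:,1],q[bl][:,2],1)[0])),bl.sum())
o=(i[...,0]>1.7*i[...,2])&(i[...,0]>70)&(abs(W[...,1]+.392)<.075)&(abs(W[...,0]-.44)<.07); print('clip',W[o].min(0),W[o].max(0))
E
```

```text
clock: 15.92
tool_pos: [0.5236, -0.0303, 0.2599]
eef_rot: [-3.14, 0.002, -3.023]
ft_force: [2.2, 4.5, 7.3]
width: 0.146
gripper_force: 30.0
clock: 16.25
tool_pos: [0.5236, -0.0301, 0.2599]
eef_rot: [-3.14, 0.002, -3.022]
ft_force: [1.5, 5.0, 6.5]
width: 0.149
gripper_force: 30.0
grasp base [0.0011 0.0015 0.2789]
205 lean 0.010497283663219734 0.012995561414250954
391 lean 0.010188142097788032 0.01411774307035645
leg slope deg -79.8532566985503 1536
clip [ 0.40849895 -0.42691497 -0.00046472] [ 0.45984034 -0.36461409  0.06350667]
```

View pics/s6.png

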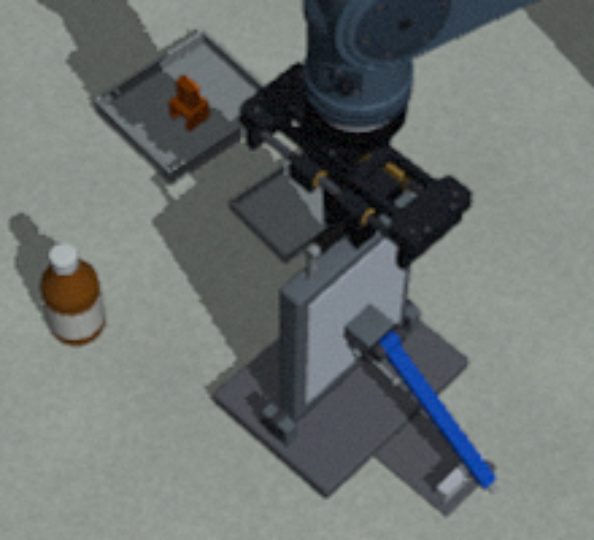

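The crop shows the screen practically upright with the handle held at about (345,240), the leg down at (485,475) and the clip in the large tray at (188,105). The lean reads 0.006 to 0.010, so I'll pull 2 mm more.

```bash
python3 -m jog '[{"dx":0,"dy":-1,"dz":0,"ax":0,"ay":0,"az":0,"claw":-1},{"dx":0,"dy":-2,"dz":0,"ax":0,"ay":0,"az":0,"claw":-1},{"dx":0,"dy":-2,"dz":0,"ax":0,"ay":0,"az":0,"claw":-1},{"dx":0,"dy":-2,"dz":0,"ax":0,"ay":0,"az":0,"claw":-1},{"dx":0,"dy":-2,"dz":0,"ax":0,"ay":0,"az":0,"claw":-1},{"dx":0,"dy":-2,"dz":0,"ax":0,"ay":0,"az":0,"claw":-1},{"dx":0,"dy":-2,"dz":0,"ax":0,"ay":0,"az":0,"claw":-1},{"dx":0,"dy":-2,"dz":0,"ax":0,"ay":0,"az":0,"claw":-1}]'
python3 - <<'E'
from h import *
p,R0,o=now(); g=w2b(p-R0.apply([0,0,.019])); print('grasp base',g.round(4))
im,d,W=cam('scene'); q=w2b(W.reshape(-1,3)).reshape(W.shape)
for x0,x1 in((-.07,-.03),(.03,.07)):
  k=(q[...,2]>.08)&(q[...,2]<.225)&(q[...,0]>x0)&(q[...,0]<x1)&(abs(q[...,1]-.012)<.012)
  print(k.sum(),'lean',np.polyfit(q[k][:,2],q[k][:,1],1)[0],np.median(q[k][:,1]))
i=im.astype(int);bl=(i[...,2]>1.5*i[...,0])&(i[...,2]>50)
for y in(.07,.09,.11,.13,.15,.17):
    k=bl&(abs(q[...,1]-y)<.008)&(abs(q[...,0])<.015); print(y,k.sum(),np.median(q[k],0).round(4) if k.any() else '')
E
```

```text
clock: 16.97
tool_pos: [0.5239, -0.032, 0.26]
eef_rot: [-3.14, 0.002, -3.022]
ft_force: [1.3, 4.1, 6.9]
width: 0.149
gripper_force: 30.0
grasp base [ 0.0011 -0.0005  0.279 ]
203 lean 0.005981264455756694 0.012368762664718775
394 lean 0.0032162239626090366 0.01336683722712819
0.07 477 [-0.0011  0.068   0.585 ]
0.09 56 [1.000e-04 8.990e-02 1.114e-01]
0.11 51 [0.0008 0.1094 0.0978]
0.13 51 [-0.0004  0.1294  0.0825]
0.15 56 [0.     0.1496 0.0693]
0.17 50 [-0.0005  0.1702  0.0547]
```

The leg is 35° below level, so it is fully down. The screen is upright within about 0.005 rad and held still, so I'm handing in.

```bash
python3 -c "
from bench import robot
print(robot.close_job())"
```

```text
the job is handed in; nothing more can be done
None
```

The job is handed in at about 17 s: the clip is in the 150 x 130 mm tray, the leg is fully down (measured 35° below level), and the screen is held still by its handle, upright within about 0.005 rad; I kept the arm clear of the kit box, tube rack and reagent bottle, but no verdict came back.

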